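# Close the mirror-light box: slide the cover under its wing nut and tighten

### The arm

A 7-joint arm with a two-finger parallel gripper is mounted at the origin on the work surface. World frame = base frame: x ahead of the robot, y to its left, z up, the work surface at z = 0. Lengths are in m, angles in rad, forces in N, time in s.
With the tool pointing down it reaches from about 0.35 to 0.9 m from the base axis. Payload 8.1 kg.
Tool frame: the origin (TCP) lies at the very end of the fingers, on their centre line; the grasp point (between the pads) lies 19 mm behind it (grip_depth is the distance from the TCP to the grasp point, in m); y points along the fingers, z is the direction in which the jaws open and shut, and the axes are right-handed (so a half turn about y gives the same grasp; the last joint's range is limited). The gripper opens to 92 mm and grips with 3 to 60 N. Pads are 19 mm wide; open, the fingers measure 130 mm over their backs; the gripper's body (75 mm by 190 mm) begins 47 mm behind the grasp point.
Start: joints at [1.166, 0.434, 0.025, 1.573, -0.012, 1.134, -0.075], TCP at [0.186, -0.597, 0.227] pointing down, gripper open.
Joint ranges: [-2.62, 2.62], [-0.44, 2.09], [-1.27, 1.32], [0.08, 2.57], [-1.32, 4.46], [0.12, 2], [-2.74, 2.74]. Speed limits (rad/s): [2.22, 2.22, 3.01, 3.01, 3.14, 3.14, 3.14].

### API

Orientations are given as a 3x3 rotation matrix whose columns are the frame's x, y, z axes.
In Python, from workcell import * gives the robot as it stands.
- The arm moves only by the tool servo_tool, never from a script. Its argument "increments" is text: rows parted by semicolons, each of 6 numbers parted by spaces: the shift along the tool's x, y, z in m, then the turn, a rotation vector about the tool's x, y, z in degrees. In form: tx ty tz ax ay az; .... A call has 1 to 10 rows; each row shifts and turns the pose as measured when the row begins, along the tool's axes as they then stand; what a row does not reach is not made up. A row lasts 1/8 s, in which the tool goes at most 62.5 mm and 10.7 degrees, less where a joint would pass 70% of its speed; a pose out of reach is approached as far as the arm can. A call with a gripper value outside its range is refused whole. "claw" is the closure, from 0 (fully open) to 1 (shut), set as the call begins (left out, the last holds). The fingers move at their own pace and stop on an object; "force" is the grip in N (left out, the last holds). Time passes only in rows, so rows that do not move let the fingers close. It gives the time, the measured TCP pose, the force and the opening at its end, in the units of the state.
- get_state(): the state, without advancing time (a new reading comes with each control period).
- snapshot(name): name is "side" or "top" or "wrist"; returns a dict with "image" (384x512x3 uint8, red, green, blue), "z_map" (384x512 float32, m along the optical axis (not along the pixel's ray), 0 where there is no reading), "fx", "fy", "cx", "cy" (pixels), "R" (3x3) and "t" (3): a world point X has camera coordinates R X + t; the wrist camera has in their place "mount" (4x4, takes a point from camera to tool coordinates, whose origin is the TCP and whose axes are the tool frame's). Camera axes: x right, y down, z forward; pixel columns grow to the right and rows downward; lengths in m; the calibration is good to about 2 mm. The wrist camera is an equidistant fisheye: a pixel r from the principal point sees the ray r / f radians off the axis. A picture is of the moment at which its call begins: read the wrist's pose just before it.
- sign_off(): hands the job in, once; it reports no verdict.
Trained networks look in the newest picture that a camera, given by its name, has taken for a name from the list of things; names that differ only in an ending like _2 or _b are one class to them, and where a whole thing is asked for, a point or a joint stands for the part that bears it (a point fixed in the world has none). Each returns a list of dicts, best first, with "score" (0 to 1); they miss things now and then, are a little off and sometimes report something else, mostly with a low value. They report only what shows in the picture. A call takes as long as a camera call. They do not tell look-alikes from the thing itself.
- find_in(camera, thing): "location" ([x, y, z] in m, in the coordinates of the camera as it stood for that picture, good to about 4 mm: the middle of the surface that is visible of it).
The state is a dict: "time_s": time; "q": joint angles; "joint_velocities": joint speeds; "joint_efforts": joint torques, N m; "position": TCP position; "tcp_rot": TCP orientation; "wrist_force": force on the tool from outside, world axes, zero at the start; "ft_torque": the same for the moment, N m; "grip_width": finger opening in m.
Only numpy, scipy, OpenCV 4.12 (cv2) and the standard library are available. Lean on these libraries where they do the work, as an engineer would, in place of code of your own. Each camera call takes 0.05 s, during which the arm holds its last target. There are 200 camera calls.

### The job

Close the white mirror-light box: lay the slotted white cover level on its rim, slot first, at the end away from the blue safety switch, and slide it towards the switch under the loose wing nut until the end of the slot meets the stud, lying square on the box, so that it pushes over the switch's yellow roller. Then turn the wing nut clockwise until it is snug on the cover, and let go. Leave the cartons, jar, brush and mug where they are.

Things in the scene. Friction and masses are not known exactly. Their poses are not given: they have to be found in the camera images.
- housing: white open-topped metal box fixed to the counter, 160 (x) x 124 (y) x 60 mm high, rim 8 mm wide. Origin: centre of its underside, on the stud's axis; z up. A steel bridge inside carries an upright 8 mm stud at the centre. At the +x end, outside, a blue limit switch stands at y +36 mm. The cover enters from the -x end, moving to the box's +x
- stud_top (a point): top of the 8 mm steel stud, 92 mm above the box's underside
- cover: loose white plastic plate 170 (x) x 120 x 5 mm, 0.15-0.25 kg, balancing about 30 mm behind its origin, lying flat. Origin: in its underside, where the stud's axis comes when home; it runs x -80..+90, y +-60 mm. A 13 mm slot along x, open at the +x edge (flared to 30 mm over the last 30), ends square at x -4 mm. Home: origin 60 mm over the box's, axes parallel, overhanging its +x end by 10 mm, roller pushed over; friction holds it there
- handle (a point): grip point on the cover's dark steel upright handle block, 24 (x) x 14 (y) x 32 mm high, standing on the plate (top of the block 37 mm above the plate's underside). The point lies 29 mm above the plate's underside at the cover's x -58 mm, y 0
- wing_nut (a joint): turn of the brass wing nut (rad), growing clockwise from above; starts at 0-1.2. Wings lie along the box's x at 0, turned q clockwise from it at q. Sinks 8 mm a turn; flange underside 11.4 mm over the rim at 0 (5-6 mm clear of the plate at the start), meets a seated plate at 5.0, presses 5 N per 0.1 rad beyond; thread ends at 5.4. Needs 0.04 N m, stays where left
- nut_top (a point): centre of the top of the wing nut, on the stud's axis, 24 mm above its flange's underside. The flange is 22 mm across and 4 mm thick; the two wings together are a bar 44 mm long, 10 mm thick, from 3 to 24 mm above the flange's underside. Its x axis lies along the wings. Grip across the 10 mm thickness from above
- roller_arm (a joint): tilt of the limit switch's arm (rad), 0 upright, growing as the roller is pushed to the box's +x; range 0 to 0.9; weak return spring (about 0.35 N at the roller). Tripped above 0.17; about 0.3 with the cover home
- roller (a point): centre of the yellow roller, 12 mm diameter, 10 mm wide, on a 30 mm arm; at rest at the box's x +87, y +36, z +64 mm
- cartons: bystander: stack of flat black cartons 150 x 110 x 30 mm, origin at the underside's centre
- jar: bystander: amber cosmetics jar with a white cap, 60 mm across, 60 mm high, origin at the underside's centre
- brush: bystander: brush lying along its x
- mug: bystander: blue mug, 76 mm across, 90 mm high, origin at the underside's centre
There are look-alikes about, which are no part of the job. Of the things like the housing, leave any that is purple or red; of the rest the smaller one is meant.

How it is judged:
By the outcome, as a careful person would: the job done as asked, in the order asked, and still so for the second after the job is handed in, with the robot touching nothing.
It also fails if it takes over 70 s, if anything falls off the work surface, if the arm or the gripper's body presses on something with over 40 N, if the wrist force passes 120 N, or if a joint passes its speed limit or range.

## Working session

There is one attempt and no reset: what is moved stays moved. The work goes in short steps, Python scripts to look and compute and a tool call to move; the robot and the scene stay as the last step left them, time stands still between calls to the robot, and variables do not carry over. Pictures are saved under pics/ and viewed, about 8 in all and at most 12, crops included, and the job is handed in when it is done.

Besides the shell and the picture viewer there is one more tool, called after "Request:" as a command line: name --argument value ..., lists and objects as JSON in quotes. servo_tool: Moves the arm, as the interface text tells. Its arguments: {"type":"object","properties":{"increments":{"type":"string"},"claw":{"type":"number"},"force":{"type":"number"}},"required":["increments"]}

```bash
mkdir -p pics; ls; cat > h.py <<'E'
from workcell import *
import numpy as np, cv2
np.set_printoptions(precision=4,suppress=True)
def snap(cam,fn=None):
    st=get_state(); s=snapshot(cam)
    if 'mount' in s:
        T=np.eye(4);T[:3,:3]=st['tcp_rot'];T[:3,3]=st['position'];s['C']=T@np.array(s['mount'])
    else:
        C=np.eye(4);C[:3,:3]=np.array(s['R']).T;C[:3,3]=-C[:3,:3]@np.array(s['t']);s['C']=C
    if fn: cv2.imwrite('pics/'+fn,cv2.cvtColor(s['image'],cv2.COLOR_RGB2BGR))
    return s
def w(s,p): return s['C'][:3,:3]@np.array(p)+s['C'][:3,3]
def cloud(s):
    z=s['z_map']; v,u=np.mgrid[:z.shape[0],:z.shape[1]]
    x=(u-s['cx'])/s['fx'];y=(v-s['cy'])/s['fy']
    if 'mount' in s:
        r=np.hypot(x,y)+1e-9; k=np.tan(np.minimum(r,1.5))/r; x=x*k;y=y*k
    P=np.stack([x*z,y*z,z],-1)@s['C'][:3,:3].T+s['C'][:3,3]
    P[z==0]=np.nan
    return P
def proj(s,X):
    c=s['C'][:3,:3].T@(np.array(X)-s['C'][:3,3])
    if 'mount' in s:
        r=np.hypot(c[0],c[1]);th=np.arctan2(r,c[2]);k=th/r
        return s['cx']+s['fx']*c[0]*k, s['cy']+s['fy']*c[1]*k
    return s['cx']+s['fx']*c[0]/c[2], s['cy']+s['fy']*c[1]/c[2]
E
python3 - <<'E'
from h import *
st=get_state();print(st['position'],st['tcp_rot'],st['wrist_force'],st['grip_width'])
S={}
for c in ['top','side']:
    s=snap(c,c+'0.png')
    for n in ['housing','cover','handle','wing_nut','roller','stud_top','cartons','jar','brush','mug']:
        try:
            for d in find_in(c,n): 
                X=w(s,d['location']);print(c,n,round(d['score'],2),X,np.round(proj(s,X)))
        except Exception as e: print(n,e)
E
```

```text
pics
[ 0.1856 -0.5963  0.226 ] [[-0.9548 -0.0006  0.2972]
 [-0.2972  0.0014 -0.9548]
 [ 0.0001 -1.     -0.0015]] [-0.7552  0.4956  0.0186] 0.09161011646007303
top housing 0.84 [ 0.641  -0.1345  0.0273] [262. 165.]
top housing 0.83 [0.3125 0.1426 0.0444] [186. 257.]
top housing 0.66 [ 0.2861 -0.2296  0.0309] [292. 262.]
top housing 0.55 [ 0.5582 -0.6236  0.045 ] [398. 183.]
top cover 0.88 [0.6391 0.1196 0.0033] [194. 168.]
top handle 0.84 [0.6421 0.1211 0.0034] [194. 167.]
top wing_nut 0.48 [ 0.6383 -0.134   0.0928] [263. 161.]
top wing_nut 0.45 [ 0.2834 -0.2279  0.0949] [294. 264.]
top stud_top 0.95 [ 0.5587 -0.6184  0.0394] [396. 183.]
top stud_top 0.87 [ 0.645  -0.1322  0.0304] [262. 163.]
top stud_top 0.72 [0.3084 0.1468 0.0452] [184. 259.]
top stud_top 0.71 [ 0.2838 -0.2262  0.0334] [291. 263.]
top cartons 0.66 [0.5621 0.398  0.0277] [116. 189.]
top cartons 0.61 [ 0.6393 -0.1334  0.0931] [262. 161.]
top jar 0.74 [0.7719 0.0173 0.0586] [220. 129.]
top brush 0.69 [ 0.462  -0.4381  0.0201] [347. 211.]
top mug 0.77 [ 0.6478 -0.3967  0.0452] [334. 160.]
top mug 0.47 [ 0.6432 -0.1334  
[... 239 characters left out ...]
]
side housing 0.54 [0.5524 0.408  0.0319] [160. 281.]
side cover 0.59 [0.6397 0.1216 0.0035] [199. 224.]
side handle 0.79 [0.6343 0.1201 0.0059] [201. 224.]
side wing_nut 0.58 [ 0.2776 -0.2267  0.0841] [329. 195.]
side wing_nut 0.54 [0.3115 0.1401 0.1252] [267. 244.]
side stud_top 0.95 [0.307  0.1504 0.0496] [266. 261.]
side stud_top 0.89 [ 0.64   -0.1313  0.037 ] [240. 182.]
side stud_top 0.8 [ 0.2764 -0.2297  0.04  ] [329. 203.]
side stud_top 0.61 [ 0.5534 -0.6142  0.0553] [317. 131.]
side cartons 0.76 [0.5511 0.4109 0.0326] [159. 281.]
side jar 0.83 [0.7661 0.0203 0.0438] [192. 189.]
side brush 0.81 [ 0.4519 -0.4346  0.0196] [316. 164.]
side mug 0.73 [ 0.6316 -0.3792  0.062 ] [275. 149.]
```

```bash
python3 - <<'E'
import cv2,numpy as np
a=cv2.imread('pics/top0.png')[110:310,80:440];b=cv2.imread('pics/side0.png')[100:310,130:370]
a=cv2.resize(a,None,fx=1.9,fy=1.9,interpolation=3)
cv2.imwrite('pics/t1.png',cv2.resize(a,(720,400)))
cv2.imwrite('pics/s1.png',cv2.resize(b,None,fx=2.6,fy=2.6,interpolation=3))
E
```

```text
(no output)
```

View pics/t1.png

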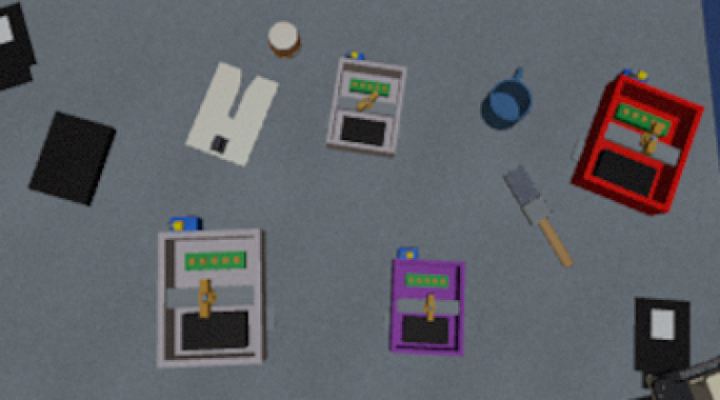

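View pics/s1.png

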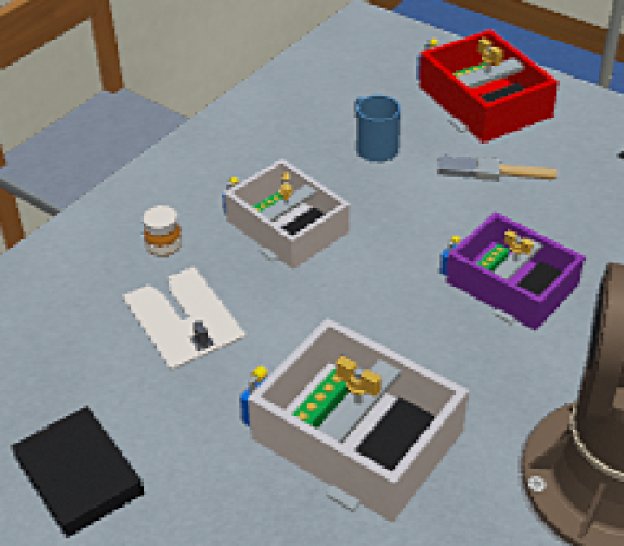

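The two plain white boxes differ in size. The smaller, at about (0.64, -0.13), is the target, since purple and red are excluded. Its switch faces world +x, slightly to the right. The cover lies at about (0.64, 0.12), slot opening up and to the right (about -22° yaw). I'll move over for a wrist view.

Request:
servo_tool --increments "-0.046 -0.01 -0.036 0 0 0;-0.046 -0.01 -0.036 0 0 0;-0.046 -0.01 -0.036 0 0 0;-0.046 -0.01 -0.036 0 0 0;-0.046 -0.01 -0.036 0 0 0;-0.046 -0.01 -0.036 0 0 0;-0.046 -0.01 -0.036 0 0 0;-0.046 -0.01 -0.036 0 0 0;-0.046 0 -0.036 0 0 0;-0.046 0 -0.036 0 0 0"

```text
time_s: 2.35
position: [0.5268, -0.1074, 0.3099]
tcp_rot: [[-0.958, 0.004, 0.287], [-0.287, -0.004, -0.958], [-0.003, -1.0, 0.005]]
wrist_force: [1.0, -0.2, -0.5]
grip_width: 0.0921
```

```bash
cat > look.py <<'E'
from h import *
import sys
fn=sys.argv[1]
s=snap('wrist',fn); print(s['fx'],s['cx'],s['cy'],'cam',s['C'][:3,3],s['C'][:3,2])
for n in sys.argv[2:]:
    for d in find_in('wrist',n):
        if d['score']>.4: X=w(s,d['location']);print(n,round(d['score'],2),X,np.round(proj(s,X)))
np.savez('pics/'+fn[:-4],C=s['C'],P=cloud(s),im=s['image'])
print(get_state()['q'])
E
python3 look.py w1.png housing cover handle wing_nut roller
```

```text
297.3186396354542 258.5601819782206 189.05001022775983 cam [ 0.5909 -0.0866  0.4678] [-0.2441 -0.0777 -0.9666]
housing 0.97 [ 0.3408 -0.2308  0.033 ] [296. 282.]
housing 0.67 [ 0.6392 -0.1333  0.0289] [297.  90.]
housing 0.67 [ 0.5933 -0.5612  0.0365] [492. 198.]
housing 0.6 [0.4116 0.1469 0.0519] [ 88. 186.]
cover 0.9 [0.6382 0.1134 0.0019] [147.  54.]
handle 0.57 [0.6419 0.1084 0.0054] [150.  52.]
handle 0.41 [ 0.6405 -0.1358  0.0941] [306.  86.]
wing_nut 0.89 [ 0.6407 -0.1347  0.0921] [305.  86.]
roller 0.74 [0.438  0.1888 0.0907] [ 56. 169.]
roller 0.52 [ 0.3735 -0.2013  0.0732] [288. 275.]
[ 0.3364  0.2503 -0.2932  1.644   0.0803  1.2558 -1.2538]
```

View pics/w1.png

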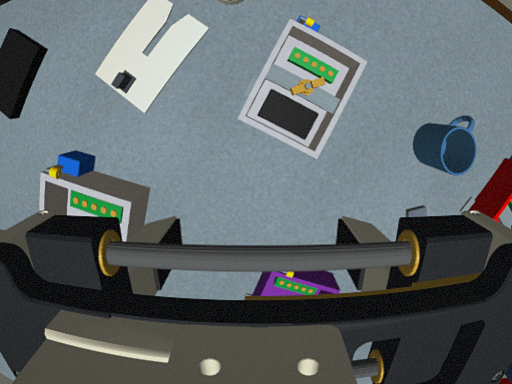

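```bash
cat > fit.py <<'E'
from h import *
import sys
d=np.load('pics/'+sys.argv[1]+'.npz');P,im=d['P'],d['im'].astype(int)
white=(im.min(-1)>120)&(im.max(-1)-im.min(-1)<45)
def fit(c,r,z0,z1,name):
    m=(np.hypot(P[...,0]-c[0],P[...,1]-c[1])<r)&(P[...,2]>z0)&(P[...,2]<z1)&white
    m=cv2.morphologyEx(m.astype(np.uint8),cv2.MORPH_OPEN,np.ones((3,3)))
    n,l,st,_=cv2.connectedComponentsWithStats(m); k=1+st[1:,4].argmax(); m=l==k
    Q=P[m][:,:2].astype(np.float32); (cx,cy),(a,b),th=cv2.minAreaRect(Q*1000)
    print(name,len(Q),'centre',cx,cy,'size',a,b,'ang',th,'medz',np.median(P[m][:,2]))
    print(cv2.boxPoints(((cx,cy),(a,b),th)))
    return m
if 'c' in sys.argv[2]: fit((.639,.117),.13,-.004,.015,'cover')
if 'h' in sys.argv[2]: fit((.64,-.134),.125,.052,.068,'rim')
E
python3 fit.py w1 ch; python3 - <<'E'
import sys;sys.path.insert(0,'.')
from h import *
d=np.load('pics/w1.npz');P,im=d['P'],d['im'].astype(int)
print('table z around',np.nanmedian(P[110:150,200:230,2]))
# nut: brass pixels
m=(im[...,0]-im[...,2]>60)&(np.hypot(P[...,0]-.64,P[...,1]+.134)<.04)&(P[...,2]>.075)
Q=P[m]; print('nut',len(Q),Q.mean(0),Q.max(0)); t=Q[Q[:,2]>np.percentile(Q[:,2],90)-.006][:,:2];u,s,v=np.linalg.svd(t-t.mean(0));print(t.mean(0),v[0],np.degrees(np.arctan2(v[0][1],v[0][0])))
m=(im.max(-1)<70)&(np.hypot(P[...,0]-.59,P[...,1]-.14)<.05)&(P[...,2]>.02)
Q=P[m];print('handle',len(Q),Q.mean(0),np.nanmax(Q,0)); t=Q[Q[:,2]>.033][:,:2]
if len(t)>5: print(t.mean(0),cv2.minAreaRect((t*1000).astype(np.float32)))
E
```

```text
cover 10144 centre 629.42236328125 105.55341339111328 size 230.5530548095703 236.24853515625 ang 37.296112060546875 medz 0.00381715685190287
[[466.1426 129.673 ]
 [609.2938 -58.2662]
 [792.7021  81.4339]
 [649.551  269.373 ]]
rim 2150 centre 642.8265991210938 -137.78822326660156 size 125.09713745117188 161.07907104492188 ang 79.74818420410156 medz 0.05966197841924162
[[ 552.4408 -185.0042]
 [ 710.9482 -213.6722]
 [ 733.2124  -90.5722]
 [ 574.705   -61.9042]]
table z around -0.0001635574110310234
nut 266 [ 0.6422 -0.1372  0.0912] [ 0.6586 -0.1184  0.096 ]
[ 0.6426 -0.1373] [-0.612   0.7908] 127.7365555890355
handle 78 [0.5873 0.1306 0.0296] [0.5988 0.1364 0.0383]
[0.5878 0.131 ] ((586.9471435546875, 130.4790496826172), (22.415388107299805, 9.852173805236816), 5.179521083831787)
```

```bash
sed -i "s/im.min(-1)>120/im.min(-1)>(int(sys.argv[3]) if len(sys.argv)>3 else 120)/" fit.py; for t in 160 185; do python3 fit.py w1 c $t; done
```

```text
cover 5757 centre 644.9449462890625 114.67539978027344 size 123.51336669921875 172.7513427734375 ang 67.58137512207031 medz 0.004861724428818492
[[541.5452  90.5273]
 [701.2404  24.645 ]
 [748.3447 138.8235]
 [588.6495 204.7058]]
cover 5646 centre 644.6924438476562 114.6207275390625 size 122.75613403320312 171.68759155273438 ang 68.03873443603516 medz 0.0048647117019341435
[[542.1236  89.8003]
 [701.353   25.5926]
 [747.2613 139.4412]
 [588.0319 203.6488]]
```

```bash
cat > plan.py <<'E'
# usage: plan.py x y z yaw_of_tool_x(deg) [step_mm] [maxrows]
from h import *
import sys
from scipy.spatial.transform import Rotation as R
x,y,z,yaw=map(float,sys.argv[1:5]); step=float(sys.argv[5])/1e3 if len(sys.argv)>5 else .05
st=get_state();p=np.array(st['position']);M=R.from_matrix(st['tcp_rot'])
c,s_=np.cos(np.radians(yaw)),np.sin(np.radians(yaw))
G=R.from_matrix(np.array([[c,0,s_],[s_,0,-c],[0,-1,0]]))  # x, y=down, z=x×y
d=np.array([x,y,z])-p; rv=(M.inv()*G).as_rotvec()
n=int(max(1,np.ceil(np.linalg.norm(d)/step),np.ceil(np.degrees(np.linalg.norm(rv))/9.5)))
rows=[];f=1/n
for i in range(n):
    Mi=M*R.from_rotvec(rv*i/n)
    t=Mi.inv().apply(d/n); a=np.degrees(rv/n)
    rows.append(' '.join('%g'%k for k in list(np.round(t,4))+list(np.round(a,2))))
print('world d',d,'rot',np.degrees(rv),'n',n,'F',np.array(st['wrist_force']),'q7',st['q'][6]);print(';'.join(rows))
E
python3 plan.py .587 .137 .10 157.8
```

```text
Traceback (most recent call last):
  File "plan.py", line 8, in <module>
    G=R.from_matrix(np.array([[c,0,s_],[s_,0,-c],[0,-1,0]]))  # x, y=down, z=x×y
  File "scipy/spatial/transform/_rotation.pyx", line 1143, in scipy.spatial.transform._rotation.Rotation.from_matrix
ValueError: Non-positive determinant (left-handed or null coordinate frame) in rotation matrix 0: [[-0.9259  0.      0.3778]
 [ 0.3778  0.      0.9259]
 [ 0.     -1.      0.    ]].
```

```bash
sed -i 's/\[c,0,s_\],\[s_,0,-c\]/[c,0,-s_],[s_,0,c]/' plan.py; python3 plan.py .587 .137 .10 157.8
```

```text
world d [ 0.0618  0.2473 -0.2093] rot [-0.2749 38.8039 -0.1584] n 7 F [-1.0085 -0.9033 -0.2188] q7 -1.2537955093041866
-0.0185 0.0298 -0.0315 -0.04 5.54 -0.02;-0.0154 0.0298 -0.0331 -0.04 5.54 -0.02;-0.0122 0.0298 -0.0344 -0.04 5.54 -0.02;-0.0088 0.0298 -0.0354 -0.04 5.54 -0.02;-0.0053 0.0298 -0.0361 -0.04 5.54 -0.02;-0.0018 0.0299 -0.0364 -0.04 5.54 -0.02;0.0017 0.0299 -0.0364 -0.04 5.54 -0.02
```

Request:
servo_tool --increments "-0.0185 0.03 -0.0315 0 5.5 0;-0.0154 0.03 -0.0331 0 5.5 0;-0.0122 0.03 -0.0344 0 5.5 0;-0.0088 0.03 -0.0354 0 5.5 0;-0.0053 0.03 -0.036 0 5.5 0;-0.002 0.03 -0.0364 0 5.5 0;0.002 0.03 -0.0364 0 5.5 0;0 0 0 0 0 0" --claw 0.4

```text
time_s: 3.65
position: [0.5943, 0.1216, 0.0932]
tcp_rot: [[-0.907, 0.007, -0.42], [0.42, -0.014, -0.907], [-0.012, -1.0, 0.01]]
wrist_force: [-0.3, -0.9, 1.2]
grip_width: 0.0551
```

```bash
python3 look.py w2.png cover handle; python3 fit.py w2 c 160;  python3 plan.py .587 .137 .05 157.8
```

```text
297.3186396354542 258.5601819782206 189.05001022775983 cam [0.6544 0.095  0.2518] [-0.228   0.0957 -0.9689]
cover 0.67 [0.6436 0.115  0.002 ] [240. 136.]
handle 0.87 [0.6427 0.1113 0.0037] [244. 136.]
[-0.1632  0.5443 -0.1883  1.7559  0.1532  0.8493 -2.4328]
cover 23519 centre 644.675048828125 113.37908172607422 size 122.86734771728516 174.2231903076172 ang 67.62747955322266 medz 0.004812429292696874
[[540.7372  89.7266]
 [701.8463  23.4126]
 [748.6129 137.0315]
 [587.5038 203.3456]]
world d [-0.0089  0.0191 -0.046 ] rot [-0.5284 -2.7884 -0.9297] n 2 F [ 0.5304  0.2579 -0.4005] q7 -2.4328255306948265
0.0084 0.0228 -0.007 -0.26 -1.39 -0.46;0.0081 0.0229 -0.0071 -0.26 -1.39 -0.46
```

View pics/w2.png

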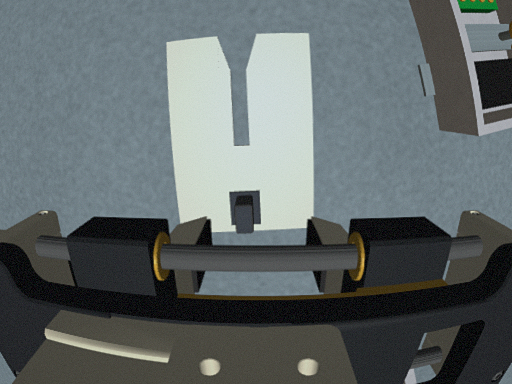

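```bash
python3 - <<'E'
from h import *
d=np.load('pics/w2.npz');P,im=d['P'],d['im'].astype(int)
m=(im.max(-1)<90)&(np.hypot(P[...,0]-.587,P[...,1]-.137)<.03)&(P[...,2]>.034)&(P[...,2]<.043)
Q=P[m];print(len(Q),Q.mean(0)); print(cv2.minAreaRect((Q[:,:2]*1000).astype(np.float32)))
E
python3 plan.py .5865 .137 .04 157.7; python3 plan.py .5865 .137 .01 157.7
```

```text
497 [0.5875 0.1364 0.0366]
((586.9569702148438, 136.77371215820312), (13.972332954406738, 22.84346580505371), 68.13119506835938)
world d [-0.0094  0.0191 -0.056 ] rot [-0.5276 -2.6884 -0.9302] n 2 F [ 0.5304  0.2579 -0.4005] q7 -2.4328255306948265
0.0087 0.0278 -0.0069 -0.26 -1.34 -0.47;0.0084 0.0279 -0.007 -0.26 -1.34 -0.47
world d [-0.0094  0.0191 -0.086 ] rot [-0.5276 -2.6884 -0.9302] n 2 F [ 0.5304  0.2579 -0.4005] q7 -2.4328255306948265
0.009 0.0428 -0.007 -0.26 -1.34 -0.47;0.0085 0.0429 -0.007 -0.26 -1.34 -0.47
```

Request:
servo_tool --increments "0.0087 0.022 -0.007 -0.3 -1.4 -0.5;0.0084 0.022 -0.007 -0.3 -1.3 -0.4;0 0 0 0 0 0"

```text
time_s: 4.18
position: [0.5893, 0.131, 0.055]
tcp_rot: [[-0.923, 0.007, -0.384], [0.384, 0.0, -0.923], [-0.007, -1.0, -0.003]]
wrist_force: [-0.2, -0.5, -0.1]
grip_width: 0.0552
```

```bash
python3 plan.py .587 .1368 .011 157.7 20
```

```text
world d [-0.0023  0.0058 -0.044 ] rot [ 0.1631 -0.3102 -0.389 ] n 3 F [-0.1845 -0.5114 -0.0648] q7 -2.421512179581799
0.0015 0.0147 -0.0014 0.05 -0.1 -0.13;0.0015 0.0147 -0.0015 0.05 -0.1 -0.13;0.0015 0.0147 -0.0015 0.05 -0.1 -0.13
```

Request:
servo_tool --increments "0.002 0.014 -0.002 0.1 -0.1 -0.1;0.002 0.014 -0.002 0.1 -0.1 -0.1;0.001 0.014 -0.001 0 -0.1 -0.1;0 0 0 0 0 0"

```text
time_s: 4.68
position: [0.5889, 0.1351, 0.0128]
tcp_rot: [[-0.924, 0.005, -0.383], [0.383, -0.002, -0.924], [-0.005, -1.0, -0.0]]
wrist_force: [-1.2, -0.1, -0.2]
grip_width: 0.0552
```

```bash
python3 plan.py .587 .1368 .011 157.7 20
```

```text
world d [-0.0019  0.0017 -0.0018] rot [ 0.0004 -0.2241 -0.2938] n 1 F [-1.2295 -0.0713 -0.1849] q7 -2.4433070499993894
0.0024 0.0018 -0.0008 0 -0.22 -0.29
```

Request:
servo_tool --increments "0.0025 0.0015 -0.001 0 -0.2 -0.4;0 0 0 0 0 0"

```text
time_s: 4.92
position: [0.587, 0.1374, 0.0114]
tcp_rot: [[-0.925, -0.002, -0.379], [0.379, 0.001, -0.925], [0.002, -1.0, -0.0]]
wrist_force: [-0.6, -0.2, -0.6]
grip_width: 0.055
```

Request:
servo_tool --increments "0 0 0 0 0 0;0 0 0 0 0 0;0 0 0 0 0 0;0 0 0 0 0 0;0 0 0 0 0 0" --claw 1 --force 50

```text
time_s: 5.55
position: [0.5876, 0.1374, 0.0123]
tcp_rot: [[-0.925, -0.0, -0.379], [0.379, 0.001, -0.925], [0.001, -1.0, -0.001]]
wrist_force: [-0.7, 0.2, -0.2]
grip_width: 0.0135
```

```bash
python3 - <<'E'
from h import *
s=get_state();print(s['position'],s['tcp_rot'],s['wrist_force'],s['grip_width'])
E
```

```text
[0.5876 0.1374 0.0123] [[-0.9252 -0.0004 -0.3795]
 [ 0.3795  0.0013 -0.9252]
 [ 0.0009 -1.     -0.001 ]] [-0.7229  0.1961 -0.1929] 0.013515327391484864
```

Request:
servo_tool --increments "0 -0.02 0 0 0 0;0 -0.03 0 0 0 0;0 -0.04 0 0 0 0;0 -0.04 0 0 0 0;0 -0.03 0 0 0 0;0 0 0 0 0 0"

```text
time_s: 6.3
position: [0.5856, 0.1366, 0.1746]
tcp_rot: [[-0.925, -0.006, -0.379], [0.379, -0.0, -0.925], [0.006, -1.0, 0.003]]
wrist_force: [0.4, -0.5, -2.1]
grip_width: 0.0134
```

```bash
python3 plan.py .4627 -.1052 .15 169.75 35
```

```text
world d [-0.1229 -0.2418 -0.0246] rot [ -0.1149 -12.0442   0.343 ] n 8 F [ 0.4064 -0.5011 -2.0995] q7 -2.382874164412352
0.0027 0.0032 0.0338 -0.01 -1.51 0.04;0.0036 0.0032 0.0337 -0.01 -1.51 0.04;0.0045 0.0032 0.0336 -0.01 -1.51 0.04;0.0054 0.0031 0.0335 -0.01 -1.51 0.04;0.0063 0.0031 0.0333 -0.01 -1.51 0.04;0.0071 0.0031 0.0331 -0.01 -1.51 0.04;0.008 0.0031 0.0329 -0.01 -1.51 0.04;0.0089 0.0031 0.0327 -0.01 -1.51 0.04
```

Request:
servo_tool --increments "0.003 0.003 0.0338 0 -1.5 0;0.004 0.003 0.0338 0 -1.5 0;0.005 0.003 0.0338 0 -1.5 0;0.006 0.003 0.0335 0 -1.5 0;0.007 0.003 0.0333 0 -1.5 0;0.0075 0.003 0.033 0 -1.5 0;0.008 0.003 0.033 0 -1.5 0;0.009 0.003 0.033 0 -1.5 0;0 0 0 0 0 0"

```text
time_s: 7.42
position: [0.4468, -0.1126, 0.1376]
tcp_rot: [[-0.985, -0.027, -0.171], [0.171, 0.0, -0.985], [0.027, -1.0, 0.004]]
wrist_force: [0.5, 1.2, -2.1]
grip_width: 0.0138
```

```bash
python3 look.py w3.png wing_nut; python3 fit.py w3 h 160; python3 plan.py .4627 -.1052 .10 169.75 35; python3 - <<'E'
from h import *
d=np.load('pics/w3.npz');P,im=d['P'],d['im'].astype(int)
p=get_state()['position'];print(p)
m=(im.min(-1)>140)&(P[...,2]>p[2]-.04)&(P[...,2]<p[2]+.02)&(np.hypot(P[...,0]-p[0],P[...,1]-p[1])<.2)
Q=P[m];print(len(Q));c,r=np.linalg.lstsq(np.c_[Q[:,:2]-p[:2],np.ones(len(Q))],Q[:,2],rcond=None)[:2];print('plate plane slope deg',np.degrees(c[:2]),'z under tcp',c[2]-p[2],'rms',np.sqrt(r/len(Q)))
print(cv2.minAreaRect((Q[:,:2]*1000).astype(np.float32)))
E
```

```text
297.3186396354542 258.5601819782206 189.05001022775983 cam [ 0.5177 -0.1243  0.2935] [-0.2809  0.0451 -0.9587]
wing_nut 0.48 [ 0.2709 -0.2283  0.0926] [397. 342.]
[ 0.3118  0.3065 -0.2324  2.0325  0.0948  0.8377 -1.7148]
rim 180 centre 566.54931640625 -133.61488342285156 size 16.389976501464844 7.145479202270508 ang 81.0567855834961 medz 0.059749517330824745
[[ 561.7461 -141.1548]
 [ 568.8047 -142.2657]
 [ 571.3525 -126.0749]
 [ 564.2939 -124.9641]]
world d [ 0.0141  0.0048 -0.0382] rot [-0.17    0.5865  1.4252] n 2 F [ 1.3341  0.3668 -1.4314] q7 -1.7148469234167671
-0.007 0.0189 -0.0036 -0.09 0.29 0.71;-0.0067 0.019 -0.0036 -0.09 0.29 0.71
[ 0.4486 -0.11    0.1382]
40947
plate plane slope deg [-1.6249  0.0542] z under tcp -0.008080740750275317 rms [0.0007]
((516.3232421875, -124.68659973144531), (121.08118438720703, 132.59390258789062), 80.11457824707031)
```

View pics/w3.png

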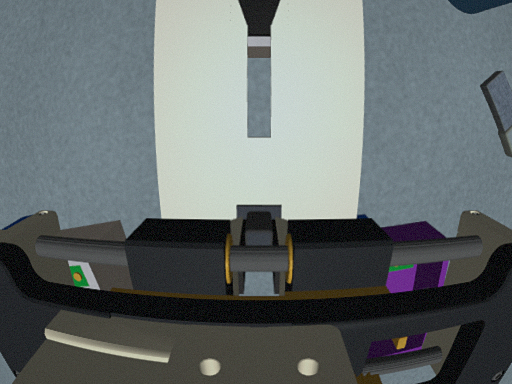

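Request:
servo_tool --increments "-0.007 0.018 -0.0036 0 0.3 0.7;-0.007 0.018 -0.0036 0 0.3 0.7;0 0 0 0 0 0.1;0 0 0 0 0 0"

```text
time_s: 8.02
position: [0.4648, -0.1008, 0.1005]
tcp_rot: [[-0.985, 0.001, -0.173], [0.173, -0.001, -0.985], [-0.002, -1.0, 0.001]]
wrist_force: [-0.9, -0.0, -1.8]
grip_width: 0.0136
```

```bash
python3 plan.py .4627 -.1052 .076 169.75 10
```

```text
world d [-0.0021 -0.0044 -0.0245] rot [-0.0477  0.2796 -0.0934] n 3 F [-0.9066 -0.0327 -1.8367] q7 -1.7689687117840547
0.0004 0.0082 0.0016 -0.02 0.09 -0.03;0.0004 0.0082 0.0016 -0.02 0.09 -0.03;0.0004 0.0082 0.0016 -0.02 0.09 -0.03
```

Request:
servo_tool --increments "0.0005 0.009 0.002 0 0.1 0;0.0005 0.008 0.002 0 0.1 0;0.0005 0.005 0.001 0 0.1 -0.1;0 0 0 0 0 0"

```text
time_s: 8.52
position: [0.4626, -0.106, 0.0778]
tcp_rot: [[-0.984, 0.001, -0.179], [0.179, -0.001, -0.984], [-0.001, -1.0, 0.001]]
wrist_force: [-1.3, -0.3, -2.1]
grip_width: 0.0138
```

```bash
python3 plan.py .4627 -.1052 .0735 169.75 10
```

```text
world d [ 0.0001  0.0008 -0.0043] rot [-0.0563 -0.051  -0.0435] n 1 F [-1.2905 -0.3015 -2.1071] q7 -1.7764258496205185
-0 0.0043 -0.0008 -0.06 -0.05 -0.04
```

Lower in small steps until touch.

Request:
servo_tool --increments "0 0.003 -0.0005 0 0 0;0 0 0 0 0 0"

```text
time_s: 8.78
position: [0.4628, -0.1055, 0.0748]
tcp_rot: [[-0.984, 0.001, -0.179], [0.179, -0.001, -0.984], [-0.001, -1.0, 0.001]]
wrist_force: [-1.0, 0.3, -1.6]
grip_width: 0.0143
```

Request:
servo_tool --increments "0 0.0015 0 0 0 0;0 0 0 0 0 0"

```text
time_s: 9.02
position: [0.463, -0.1054, 0.0734]
tcp_rot: [[-0.984, 0.001, -0.179], [0.179, -0.001, -0.984], [-0.002, -1.0, 0.001]]
wrist_force: [-0.8, -0.4, -2.2]
grip_width: 0.0138
```

Request:
servo_tool --increments "0 0.001 0 0 0 0;0 0 0 0 0 0"

```text
time_s: 9.28
position: [0.4631, -0.1054, 0.0725]
tcp_rot: [[-0.984, 0.002, -0.179], [0.179, -0.001, -0.984], [-0.002, -1.0, 0.001]]
wrist_force: [0.1, 1.0, -2.0]
grip_width: 0.0135
```

```bash
python3 plan.py .4627 -.1052 .0735 169.75 10; python3 -c "
from h import *
print(get_state()['ft_torque'],get_state()['position'],get_state()['tcp_rot'])"
```

```text
world d [-0.0004  0.0002  0.001 ] rot [-0.0491 -0.0466 -0.1009] n 1 F [ 0.0867  1.0046 -2.025 ] q7 -1.7813197896422144
0.0005 -0.001 -0.0001 -0.05 -0.05 -0.1
[ 0.0767  0.1637 -0.0299] [ 0.4631 -0.1054  0.0725] [[-0.9839  0.0016 -0.1787]
 [ 0.1787 -0.0012 -0.9839]
 [-0.0018 -1.      0.0009]]
```

Request:
servo_tool --increments "0 0.001 0 0 0 -0.1;0 0 0 0 0 0"

```text
time_s: 9.52
position: [0.4632, -0.1055, 0.0717]
tcp_rot: [[-0.984, 0.0, -0.179], [0.179, -0.001, -0.984], [-0.0, -1.0, 0.001]]
wrist_force: [-1.5, -0.0, 2.6]
grip_width: 0.0139
```

Request:
servo_tool --increments "0 0.001 0 0 0 0;0 0 0 0 0 0"

```text
time_s: 9.78
position: [0.4633, -0.1055, 0.071]
tcp_rot: [[-0.984, 0.001, -0.179], [0.179, -0.001, -0.984], [-0.001, -1.0, 0.001]]
wrist_force: [-2.7, 0.3, 2.7]
grip_width: 0.0139
```

```bash
python3 plan.py .4627 -.1052 .0735 169.75 10; python3 -c "
from h import *
print(get_state()['ft_torque'],get_state()['position'],get_state()['tcp_rot'])"
```

```text
world d [-0.0006  0.0003  0.0025] rot [-0.0573 -0.0515 -0.045 ] n 1 F [-2.6594  0.2567  2.729 ] q7 -1.7822216075569641
0.0007 -0.0025 -0.0001 -0.06 -0.05 -0.05
[ 0.0816  0.0902 -0.0244] [ 0.4633 -0.1055  0.071 ] [[-0.9839  0.0006 -0.1788]
 [ 0.1788 -0.0011 -0.9839]
 [-0.0008 -1.      0.001 ]]
```

Request:
servo_tool --increments "-0.01 -0.0005 0 0 0 0;-0.01 0 0 0 0 0;-0.01 0 0 0 0 0;-0.01 0 0 0 0 0;0 0 0 0 0 0"

```text
time_s: 10.4
position: [0.5067, -0.1132, 0.0717]
tcp_rot: [[-0.984, 0.002, -0.179], [0.179, -0.001, -0.984], [-0.002, -1.0, 0.001]]
wrist_force: [2.8, -0.3, 2.1]
grip_width: 0.0136
```

```bash
cat > bx.py <<'E'
from h import *
import sys
B=np.array([.6428,-.1378]);a=np.radians(-10.25);bx=np.array([np.cos(a),np.sin(a)]);by=np.array([-bx[1],bx[0]])
if __name__=='__main__':
    s=get_state();d=np.array(s['position'][:2])-B;R=np.array(s['tcp_rot'])
    print('t',s['time_s'],'o',(d@bx+.058)*1e3,'lat',d@by*1e3,'z',s['position'][2]*1e3,'yawerr',np.degrees(np.arctan2(-R[1,0],-R[0,0]))+10.25,'tilt',np.degrees(R[2,0]),np.degrees(R[2,2]),'F',np.array(s['wrist_force'])[:2]@np.c_[bx,by],s['wrist_force'][2],'T',s['ft_torque'],'w',s['grip_width']*1e3,'q7',s['q'][6])
E
python3 bx.py
```

```text
t 10.4 o -80.34532696865968 lat -0.020649060200079842 z 71.68320173056917 yawerr -0.052025220904273084 tilt -0.13223667143701648 0.04308971740223373 F [2.7965 0.1941] 2.076450652811755 T [-0.0217 -0.3973  0.0249] w 13.56704883867479 q7 -1.7737864212513184
```

Request:
servo_tool --increments "-0.01 0 0 0 0 0;-0.01 0 0 0 0 0;-0.008 0 0 0 0 0;0 0 0 0 0 0"

```text
time_s: 10.9
position: [0.5336, -0.1181, 0.0721]
tcp_rot: [[-0.984, -0.001, -0.179], [0.179, -0.001, -0.984], [0.001, -1.0, 0.001]]
wrist_force: [1.0, -0.6, 0.9]
grip_width: 0.014
```

```bash
python3 bx.py; python3 look.py w4.png wing_nut; python3 - <<'E'
import cv2
im=cv2.imread('pics/w4.png')[0:240,130:390];cv2.imwrite('pics/w4c.png',cv2.resize(im,None,fx=2.4,fy=2.4,interpolation=3))
E
```

```text
t 10.9 o -52.91701178455378 lat -0.07359766274611061 z 72.10854070092735 yawerr -0.04575565162752682 tilt 0.04054481902831178 0.06593267280317426 F [ 1.0706 -0.427 ] 0.854212971436637 T [ 0.0508 -0.3682 -0.07  ] w 14.029399788304998 q7 -1.7675727715657488
297.3186396354542 258.5601819782206 189.05001022775983 cam [ 0.6003 -0.1301  0.2298] [-0.2555  0.0458 -0.9657]
wing_nut 0.88 [ 0.6356 -0.1335  0.0887] [252.  38.]
[ 0.2663  0.5002 -0.2002  1.9199  0.1442  0.7359 -1.7676]
```

View pics/w4c.png

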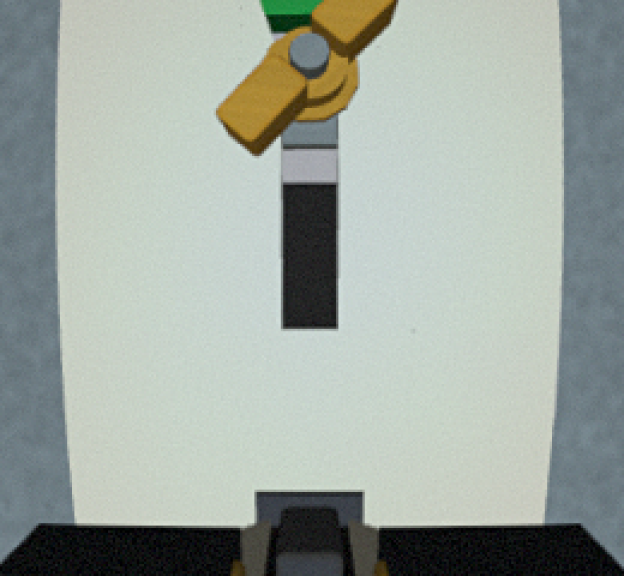

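Request:
servo_tool --increments "-0.01 0 0 0 0 0;-0.01 0 0 0 0 0;-0.01 0 0 0 0 0;-0.01 0 0 0 0 0;0 0 0 0 0 0"

```text
time_s: 11.62
position: [0.5699, -0.1248, 0.0723]
tcp_rot: [[-0.984, -0.008, -0.178], [0.178, -0.0, -0.984], [0.007, -1.0, 0.002]]
wrist_force: [0.9, -0.9, 1.4]
grip_width: 0.0134
```

```bash
python3 bx.py
```

```text
t 11.625 o -16.092582829755557 lat -0.15329724649014825 z 72.30521550774063 yawerr -0.030917981091928226 tilt 0.4240778141137848 0.1059212853229903 F [ 1.0063 -0.6996] 1.4273952531729472 T [ 0.0743 -0.472   0.0155] w 13.39014131434293 q7 -1.7584616676619078
```

Request:
servo_tool --increments "-0.006 0 0 0 0 0.2;-0.005 0.0003 0 0 0 0.2;0 0 0 0 0 0"

```text
time_s: 12.0
position: [0.5779, -0.1262, 0.0723]
tcp_rot: [[-0.984, -0.005, -0.178], [0.178, -0.001, -0.984], [0.005, -1.0, 0.002]]
wrist_force: [2.0, 0.2, 0.5]
grip_width: 0.0135
```

```bash
python3 bx.py
```

```text
t 12.0 o -7.901843754019692 lat -0.15566329766981266 z 72.3306016941852 yawerr -0.02569461596859668 tilt 0.2685418181576086 0.1302247932031129 F [1.9602 0.5992] 0.5426665546711084 T [ 0.0719 -0.2967 -0.0326] w 13.505631480546155 q7 -1.757561506585878
```

Request:
servo_tool --increments "-0.004 0.0003 0 0 0 0.2;0 0 0 0 0 0.1"

```text
time_s: 12.25
position: [0.5803, -0.1267, 0.0724]
tcp_rot: [[-0.984, -0.002, -0.178], [0.178, -0.002, -0.984], [0.002, -1.0, 0.003]]
wrist_force: [1.6, -0.6, 0.2]
grip_width: 0.0139
```

```bash
python3 bx.py
```

```text
t 12.25 o -5.455163835060318 lat -0.20852257195783785 z 72.355059924404 yawerr -0.02838614681728302 tilt 0.09229774376925275 0.14593086308073974 F [ 1.6417 -0.3113] 0.1513882497167508 T [ 0.1762 -0.2112  0.0018] w 13.936575577767039 q7 -1.757907451326998
```

Request:
servo_tool --increments "-0.003 0.0003 0 0 0 0;0 0 0 0 0 0"

```text
time_s: 12.5
position: [0.5818, -0.127, 0.0723]
tcp_rot: [[-0.984, -0.004, -0.178], [0.178, -0.002, -0.984], [0.004, -1.0, 0.003]]
wrist_force: [1.2, 1.1, 0.6]
grip_width: 0.0136
```

```bash
python3 bx.py
```

```text
t 12.5 o -3.922513521988587 lat -0.2234910371130376 z 72.34331626112932 yawerr -0.02881216429182132 tilt 0.2211635816262634 0.15684205616234975 F [0.9548 1.2408] 0.5899178856748404 T [ 0.2425 -0.2684 -0.0879] w 13.609914161831682 q7 -1.7572617887070605
```

Request:
servo_tool --increments "-0.003 0.0003 0 0 0 0;0 0 0 0 0 0"

```text
time_s: 12.75
position: [0.5837, -0.1273, 0.0723]
tcp_rot: [[-0.984, -0.006, -0.178], [0.178, -0.002, -0.984], [0.006, -1.0, 0.003]]
wrist_force: [2.0, 0.7, 1.7]
grip_width: 0.0139
```

```bash
python3 bx.py
```

```text
t 12.75 o -2.049869857393187 lat -0.2042707200051875 z 72.33228064973983 yawerr -0.027379514566346685 tilt 0.3316017013441262 0.1673490635757558 F [1.8338 1.0402] 1.6796758606311954 T [ 0.1988 -0.3617 -0.0079] w 13.916642949389008 q7 -1.7566226242795544
```

Request:
servo_tool --increments "-0.002 0 0 0 0 0.3;0 0 0 0 0 0.1"

```text
time_s: 13.0
position: [0.5848, -0.1275, 0.0724]
tcp_rot: [[-0.984, -0.001, -0.178], [0.178, -0.003, -0.984], [0.0, -1.0, 0.003]]
wrist_force: [1.1, -1.3, 3.0]
grip_width: 0.0137
```

```bash
python3 bx.py
```

```text
t 13.0 o -0.9274747101172265 lat -0.23379385543621709 z 72.35430100231918 yawerr -0.028723922869799523 tilt 0.012342715992181761 0.17519070991710095 F [ 1.3283 -1.0597] 2.969777187971064 T [ 0.2489 -0.0588  0.0045] w 13.703707420254286 q7 -1.75769578654165
```

Request:
servo_tool --increments "-0.002 0 0 0 0 0.1;0 0 0 0 0 0"

```text
time_s: 13.25
position: [0.5856, -0.1277, 0.0723]
tcp_rot: [[-0.984, -0.001, -0.178], [0.178, -0.003, -0.984], [0.001, -1.0, 0.003]]
wrist_force: [0.2, -0.1, 4.0]
grip_width: 0.0138
```

```bash
python3 bx.py
```

```text
t 13.25 o -0.04217361716725432 lat -0.2348778068360066 z 72.34204802308886 yawerr -0.019262097696786995 tilt 0.02913013624372093 0.18655391910998592 F [ 0.237  -0.0975] 4.0001761137259635 T [ 0.2202 -0.0565  0.0235] w 13.801415028696063 q7 -1.7574946055773835
```

Request:
servo_tool --increments "-0.002 0 0 0 0 0.1;0 0 0 0 0 0"

```text
time_s: 13.5
position: [0.5866, -0.1279, 0.0723]
tcp_rot: [[-0.984, -0.001, -0.178], [0.178, -0.003, -0.984], [0.001, -1.0, 0.003]]
wrist_force: [0.9, -0.4, 3.5]
grip_width: 0.0135
```

```bash
python3 bx.py
```

```text
t 13.5 o 0.9333719383132142 lat -0.2730304921964054 z 72.31833398941606 yawerr -0.017595901528176583 tilt 0.04759036524992101 0.1961688841973781 F [ 0.9373 -0.2173] 3.4832444672680416 T [0.2405 0.0082 0.0635] w 13.470543285383643 q7 -1.7573117118358739
```

Request:
servo_tool --increments "-0.002 0 0 -0.1 0 0.1;0 0 0 -0.1 0 0"

```text
time_s: 13.75
position: [0.5869, -0.1279, 0.0723]
tcp_rot: [[-0.984, -0.002, -0.178], [0.178, 0.0, -0.984], [0.002, -1.0, 0.0]]
wrist_force: [0.6, -0.6, 2.6]
grip_width: 0.0133
```

```bash
python3 bx.py
```

```text
t 13.75 o 1.201716906774293 lat -0.20943110320937752 z 72.33269872958614 yawerr 0.002412503243570896 tilt 0.14242911338050776 0.00988943163236562 F [ 0.7141 -0.477 ] 2.589718470420273 T [ 0.0362 -0.083   0.0465] w 13.318705202613167 q7 -1.7530576579652761
```

Request:
servo_tool --increments "-0.002 0 0 0 0 0.1;0 0 0 0 0 0"

```text
time_s: 14.0
position: [0.5868, -0.1279, 0.0723]
tcp_rot: [[-0.984, -0.005, -0.178], [0.178, 0.0, -0.984], [0.005, -1.0, 0.0]]
wrist_force: [1.2, 0.2, 2.8]
grip_width: 0.0136
```

```bash
python3 bx.py
```

```text
t 14.0 o 1.139476934117846 lat -0.21430190179646708 z 72.31133304565049 yawerr 0.016159278568711244 tilt 0.2696598939460816 0.028269346663301886 F [1.1288 0.4265] 2.8284095496944257 T [-0.0057 -0.1551  0.0465] w 13.640362298000651 q7 -1.7527782081365826
```

Request:
servo_tool --increments "-0.002 0 0 0 0 0.1;0 0 0 0 0 0"

```text
time_s: 14.25
position: [0.5868, -0.1279, 0.0723]
tcp_rot: [[-0.984, -0.007, -0.177], [0.178, 0.0, -0.984], [0.007, -1.0, 0.001]]
wrist_force: [0.2, 0.4, 2.6]
grip_width: 0.0136
```

```bash
python3 bx.py
```

```text
t 14.25 o 1.1419120098973488 lat -0.20746004858988437 z 72.30736286036186 yawerr 0.0255742882086043 tilt 0.3878748976746952 0.04677865477551776 F [0.1524 0.4778] 2.55082216839184 T [ 0.0735 -0.2416  0.0242] w 13.566569241381988 q7 -1.752586670264078
```

Request:
servo_tool --increments "-0.006 0 0 0 0 0.3;-0.006 0 0 0 0 0.2"

```text
time_s: 14.5
position: [0.5875, -0.128, 0.0721]
tcp_rot: [[-0.984, -0.02, -0.177], [0.177, 0.001, -0.984], [0.02, -1.0, 0.003]]
wrist_force: [-24.9, 5.6, 26.7]
grip_width: 0.0137
```

```bash
python3 bx.py;  python3 look.py w5.png wing_nut; python3 - <<'E'
from h import *
im=cv2.imread('pics/w5.png')[0:240,130:390];a=cv2.resize(im,None,fx=2,fy=2,interpolation=3)
s=snap('side','side2.png');t=snap('top','top2.png')
b=cv2.resize(cv2.imread('pics/side2.png')[140:220,190:290],(500,400),interpolation=3)
c=cv2.resize(cv2.imread('pics/top2.png')[120:200,220:310],(280,240),interpolation=3)
o=np.zeros((480,800,3),np.uint8);o[:480,:520]=a;o[:240,520:800]=c;o[240:,520:]=cv2.resize(b,(280,240));cv2.imwrite('pics/m5.png',o)
E
```

```text
t 14.5 o 1.865716600998414 lat -0.2412022610009627 z 72.05114535567795 yawerr 0.03937937408407777 tilt 1.1212981395443589 0.1440308212259573 F [-25.4842   1.1258] 26.719053422221304 T [ 1.0957  4.9256 -0.0557] w 13.712779385475358 q7 -1.751550263902255
297.3186396354542 258.5601819782206 189.05001022775983 cam [ 0.6572 -0.1402  0.2284] [-0.2737  0.0474 -0.9606]
wing_nut 0.63 [ 0.642  -0.1343  0.0919] [251. 140.]
wing_nut 0.53 [ 0.6583 -0.1363  0.0648] [250. 105.]
[ 0.2566  0.5799 -0.1912  1.7639  0.1427  0.8312 -1.7515]
```

View pics/m5.png

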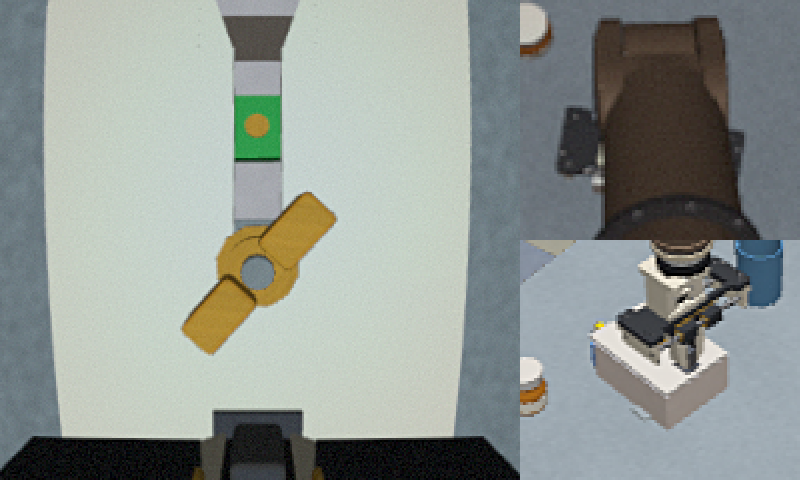

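Request:
servo_tool --increments "0 -0.0003 0 -0.1 0 0.5;0 0 0 0 0 0.4;0 0 0 0 0 0"

```text
time_s: 15.08
position: [0.5862, -0.1279, 0.0722]
tcp_rot: [[-0.984, -0.005, -0.177], [0.177, -0.0, -0.984], [0.005, -1.0, 0.001]]
wrist_force: [-1.4, 1.2, 5.4]
grip_width: 0.0137
```

```bash
python3 bx.py
```

```text
t 15.075 o 0.5603851975037044 lat -0.3171499201766371 z 72.20400469141401 yawerr 0.045353224691641714 tilt 0.30004166326344556 0.057863842047775976 F [-1.6459  0.9662] 5.378284811106708 T [0.1983 0.7477 0.0031] w 13.733071553029328 q7 -1.7528385322739721
```

Request:
servo_tool --increments "-0.003 0 0 0 0 0.3;-0.002 0 0 0 0 0.1"

```text
time_s: 15.32
position: [0.5874, -0.1282, 0.0721]
tcp_rot: [[-0.984, -0.006, -0.177], [0.177, -0.001, -0.984], [0.006, -1.0, 0.002]]
wrist_force: [-11.5, 1.9, 16.5]
grip_width: 0.0138
```

```bash
python3 bx.py
```

```text
t 15.325 o 1.7610078300754408 lat -0.38830935821615914 z 72.05769789632978 yawerr 0.043582711614959635 tilt 0.33358436568037253 0.09707540748663628 F [-11.6883  -0.2243] 16.499997286144836 T [ 0.6965  2.8575 -0.0075] w 13.814064190956325 q7 -1.7531778326340162
```

Request:
servo_tool --increments "0 0 0 0 0 0;0 0 0 0 0 0;0 0 0 0 0 0" --claw 0.6

```text
time_s: 15.7
position: [0.5881, -0.1285, 0.0713]
tcp_rot: [[-0.984, -0.005, -0.177], [0.177, -0.001, -0.984], [0.005, -1.0, 0.002]]
wrist_force: [0.0, 0.5, -0.5]
grip_width: 0.0357
```

```bash
python3 bx.py
```

```text
t 15.7 o 2.4735546641671684 lat -0.5681057909506986 z 71.26413668344215 yawerr 0.03636578945827118 tilt 0.28006792614280274 0.09961437569766711 F [-0.0751  0.4736] -0.46480470114891353 T [0.0489 0.002  0.0346] w 35.74637245994756 q7 -1.7532708883043588
```

Request:
servo_tool --increments "0 -0.015 0 0 0 0;0 -0.025 0 0 0 0;0 -0.025 0 0 0 0;0 -0.015 0 0 0 0;0 0 0 0 0 0"

```text
time_s: 16.32
position: [0.5895, -0.1286, 0.1565]
tcp_rot: [[-0.984, -0.003, -0.177], [0.177, -0.001, -0.984], [0.003, -1.0, 0.002]]
wrist_force: [-0.1, -1.4, -0.6]
grip_width: 0.0369
```

```bash
cat > nut.py <<'E'
from h import *
from bx import B,bx,by
import sys
s=snap('wrist',sys.argv[1]);P,im=cloud(s),s['image'].astype(int)
m=(im[...,0]-im[...,2]>50)&(np.hypot(P[...,0]-.643,P[...,1]+.138)<.04)&(P[...,2]>.07)
Q=P[m];top=np.percentile(Q[:,2],95);t=Q[Q[:,2]>top-.004][:,:2]
c,(a,b),th=cv2.minAreaRect((t*1000).astype(np.float32)); u,_,v=np.linalg.svd(t-t.mean(0));ang=np.degrees(np.arctan2(v[0][1],v[0][0]))
print('nut top z',top,'rect',c,a,b,th,'mean',t.mean(0),'svd ang',ang,'q mod pi',np.radians((-10.25-ang)%180))
hm=(im.max(-1)<90)&(np.hypot(P[...,0]-.587,P[...,1]+.128)<.03)&(P[...,2]>.09)&(P[...,2]<.103)
if hm.sum()>20:
    r=cv2.minAreaRect((P[hm][:,:2]*1000).astype(np.float32)); print('handle top',r, P[hm][:,2].mean(),'rel nut in box',(np.array(r[0])/1e3-np.array(c)/1e3)@np.c_[bx,by]*1e3)
wm=(im.min(-1)>150)&(np.hypot(P[...,0]-.643,P[...,1]+.138)<.13)&(P[...,2]>.058)&(P[...,2]<.07)
Q=P[wm];(cc,sz,th)=cv2.minAreaRect((Q[:,:2]*1000).astype(np.float32));print('plate',cc,sz,th,np.median(Q[:,2]))
E
python3 nut.py w6.png; python3 bx.py
python3 - <<'E'
from h import *
from bx import *
print(proj(snap('wrist'),[.735,-.12,.064]))
E
```

```text
nut top z 0.24920338503946354 rect (609.7833251953125, -132.05029296875) 42.35676193237305 2.3267204761505127 78.66666412353516 mean [ 0.6097 -0.1323] svd ang 79.5926789765763 q mod pi 1.5735420966362474
handle top ((586.3875122070312, -127.98670959472656), (13.264410972595215, 23.311269760131836), 79.53267669677734) 0.09646023922514643 rel nut in box [-23.7455  -0.1644]
plate (649.2398681640625, -138.90777587890625) (125.00145721435547, 171.68936157226562) 79.81220245361328 0.06478175433375516
t 16.375 o 3.4678739166365617 lat -0.4792076696765832 z 155.70745678474455 yawerr 0.032237050062647654 tilt 0.21530190713805208 0.09123590439497231 F [0.3081 0.0406] 0.27523686900121874 T [-0.0048 -0.017  -0.0069] w 36.67576842477536 q7 -1.7269415293270336
(np.float64(217.40448155843134), np.float64(25.368289070979642))
```

View pics/w6.png

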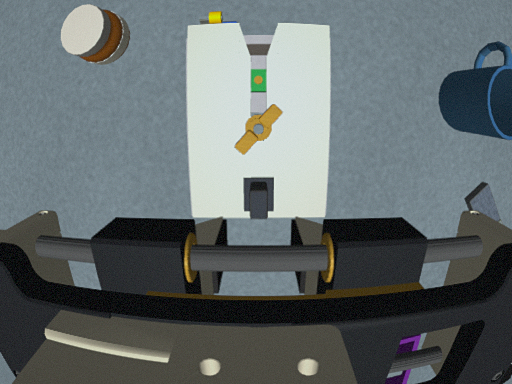

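```bash
sed -i 's/(P\[...,2\]>.07)$/(P[...,2]>.075)\&(P[...,2]<.105)/' nut.py; python3 nut.py w7.png | head -1; python3 plan.py .6437 -.1381 .14 307.7 35
```

```text
nut top z 0.09514235073109033 rect (643.2049560546875, -137.72169494628906) 9.924798011779785 43.36944580078125 37.06691360473633 mean [ 0.6432 -0.1379] svd ang 127.39412878144269 q mod pi 0.7392494103145276
world d [ 0.0555 -0.0097 -0.0143] rot [   0.3905 -137.9107    0.2797] n 15 F [-0.2474  0.7926  0.7746] q7 -1.7269868193848463
-0.0038 0.0009 -0 0.03 -9.19 0.02;-0.0037 0.0009 0.0006 0.03 -9.19 0.02;-0.0036 0.0009 0.0012 0.03 -9.19 0.02;-0.0033 0.0009 0.0017 0.03 -9.19 0.02;-0.003 0.0009 0.0022 0.03 -9.19 0.02;-0.0026 0.0009 0.0027 0.03 -9.19 0.02;-0.0022 0.0009 0.0031 0.03 -9.19 0.02;-0.0016 0.0009 0.0034 0.03 -9.19 0.02;-0.0011 0.0009 0.0036 0.03 -9.19 0.02;-0.0005 0.0009 0.0037 0.03 -9.19 0.02;0.0001 0.0009 0.0038 0.03 -9.19 0.02;0.0007 0.001 0.0037 0.03 -9.19 0.02;0.0013 0.001 0.0035 0.03 -9.19 0.02;0.0018 0.001 0.0033 0.03 -9.19 0.02;0.0023 0.001 0.0029 0.03 -9.19 0.02
```

Request:
servo_tool --increments "-0.004 0 0 0 -10 0;-0.004 0 0.001 0 -10 0;-0.004 0 0.001 0 -10 0;-0.0035 0 0.002 0 -10 0;-0.003 0 0.002 0 -10 0;-0.003 0 0.003 0 -10 0;-0.002 0 0.003 0 -10 0;-0.002 0 0.0035 0 -10 0;-0.001 0 0.0035 0 -10 0;0 0 0.004 0 -10 0" --claw 0.65

```text
time_s: 17.73
position: [0.6215, -0.1313, 0.1409]
tcp_rot: [[0.054, -0.026, 0.998], [-0.999, 0.004, 0.054], [-0.005, -1.0, -0.026]]
wrist_force: [-0.7, -0.2, 0.6]
grip_width: 0.032
```

```bash
python3 plan.py .6432 -.1377 .13 307.3 35
```

```text
world d [ 0.0217 -0.0064 -0.0109] rot [  1.3613 -34.1963  -0.7415] n 4 F [-0.7205 -0.17    0.5635] q7 -0.15288459722528916
0.0019 0.0026 0.0054 0.34 -8.55 -0.19;0.0027 0.0026 0.0051 0.34 -8.55 -0.19;0.0034 0.0027 0.0046 0.34 -8.55 -0.19;0.004 0.0027 0.004 0.34 -8.55 -0.19
```

Request:
servo_tool --increments "0.002 0.001 0.006 0.3 -9.2 -0.2;0.003 0.001 0.0055 0.3 -9.2 -0.2;0.004 0.001 0.005 0.3 -9.2 -0.2;0.004 0.001 0.0045 0.3 -9.2 -0.2;0 0 0 0 0 0"

```text
time_s: 18.35
position: [0.6431, -0.1375, 0.1294]
tcp_rot: [[0.658, -0.011, 0.753], [-0.753, 0.002, 0.658], [-0.009, -1.0, -0.007]]
wrist_force: [0.6, -0.8, -0.7]
grip_width: 0.0321
```

```bash
python3 plan.py .6432 -.1377 .105 307.3 35
```

```text
world d [ 0.0001 -0.0002 -0.0244] rot [ 0.4063  3.8596 -0.5104] n 1 F [ 0.5911 -0.8363 -0.7019] q7 0.4266578224673505
0.0005 0.0244 0.0001 0.41 3.86 -0.51
```

Request:
servo_tool --increments "0 0.018 0 0.4 3.9 -0.5;0 0.018 0 0 0 0;0 0.01 0 0 0 0;0 0 0 0 0 0"

```text
time_s: 18.85
position: [0.6415, -0.137, 0.0798]
tcp_rot: [[0.598, -0.004, 0.801], [-0.801, 0.001, 0.598], [-0.003, -1.0, -0.002]]
wrist_force: [0.4, -0.0, -0.5]
grip_width: 0.0319
```

```bash
python3 plan.py .6432 -.1377 .077 307.3 35
```

```text
world d [ 0.0017 -0.0007 -0.0028] rot [ 0.1289 -0.5437 -0.1721] n 1 F [ 0.3987 -0.0169 -0.492 ] q7 0.32177983502644036
0.0016 0.0028 0.001 0.13 -0.54 -0.17
```

Request:
servo_tool --increments "0.0017 0.002 0.001 0.1 -0.6 -0.2;0 0.0005 0 0 0 0"

```text
time_s: 19.1
position: [0.644, -0.1377, 0.0779]
tcp_rot: [[0.607, 0.001, 0.794], [-0.794, -0.001, 0.607], [0.001, -1.0, 0.001]]
wrist_force: [0.6, 0.2, 0.7]
grip_width: 0.0321
```

Request:
servo_tool --increments "0 0 0 0 0 0;0 0 0 0 0 0;0 0 0 0 0 0" --claw 1 --force 25

```text
time_s: 19.48
position: [0.6445, -0.1377, 0.0787]
tcp_rot: [[0.607, 0.002, 0.794], [-0.794, -0.001, 0.607], [0.002, -1.0, 0.001]]
wrist_force: [0.9, -0.5, -1.3]
grip_width: 0.0141
```

```bash
cat > n.py <<'E'
from h import *
s=get_state();R=np.array(s['tcp_rot']);y=np.degrees(np.arctan2(R[1,0],R[0,0]))
print('t',s['time_s'],'pos',s['position'],'yaw',y,'q mod pi',np.radians((-10.25-y)%180),'tilt',np.degrees([R[2,0],R[2,2]]),'F',s['wrist_force'],'T',s['ft_torque'],'w',s['grip_width'],'q7',s['q'][6])
E
python3 n.py
```

```text
t 19.475 pos [ 0.6445 -0.1377  0.0787] yaw -52.59820803208068 q mod pi 0.7391156624793163 tilt [0.1258 0.079 ] F [ 0.8511 -0.5179 -1.3475] T [ 0.0412 -0.1931  0.027 ] w 0.014144948824618237 q7 0.32931387193805356
```

Request:
servo_tool --increments "0 0.0008 0 0 0 0;0 0 0 0 0 0;0 0 0 0 0 0"

```text
time_s: 19.85
position: [0.6445, -0.1377, 0.0787]
tcp_rot: [[0.607, 0.003, 0.794], [-0.794, -0.001, 0.607], [0.003, -1.0, 0.001]]
wrist_force: [-1.1, 0.0, 0.4]
grip_width: 0.0141
```

```bash
python3 n.py
```

```text
t 19.85 pos [ 0.6445 -0.1377  0.0787] yaw -52.60404802721195 q mod pi 0.7392175896226575 tilt [0.1558 0.0799] F [-1.0687  0.0141  0.4112] T [-0.003  -0.1367 -0.0189] w 0.014085665366373967 q7 0.32875128877507864
```

```bash
python3 - <<'E'
from h import *
d=np.load('pics/w5.npz');P,im=d['P'],d['im'].astype(int)
c=np.array([.6435,-.1378])
r=np.hypot(P[...,0]-c[0],P[...,1]-c[1])*1e3
m=(r<26)&(P[...,2]>.066)&(P[...,2]<.11)
u=np.array([np.cos(np.radians(127.2)),np.sin(np.radians(127.2))]);v=np.array([-u[1],u[0]])
D=P[m][:,:2]-c;a=D@u*1e3;b=D@v*1e3;z=P[m][:,2]*1e3
for lo in range(66,100,3):
    k=(z>=lo)&(z<lo+3)
    if k.sum()>5: print(lo,k.sum(),'along',np.percentile(a[k],[3,97]),'across',np.percentile(b[k],[3,97]))
E
```

```text
66 113 along [-24.9324  21.4244] across [-23.3224  23.1162]
72 263 along [-7.6832  8.1513] across [-9.8813 10.6016]
75 42 along [-16.4442  15.7941] across [-9.9392  9.5789]
78 16 along [-19.2731  15.6962] across [-7.0813 -4.5123]
81 360 along [-4.6165  5.6476] across [-7.0273  7.6807]
84 64 along [-16.3225  12.7489] across [-5.3861  6.7547]
87 44 along [-16.6381  18.4711] across [-4.7139  3.2806]
90 363 along [-19.5307  16.9585] across [-4.6139  5.0463]
93 1467 along [-20.5328  20.9732] across [-4.2029  4.8676]
```

Request:
servo_tool --increments "0 0 0 0 0 0;0 -0.006 0 0 0 0;0 -0.001 0 0 0 0;0 0 0 0 0 0" --claw 0.75

```text
time_s: 20.35
position: [0.6447, -0.1377, 0.0861]
tcp_rot: [[0.607, 0.003, 0.794], [-0.794, -0.001, 0.607], [0.003, -1.0, 0.002]]
wrist_force: [-0.4, 0.3, -0.5]
grip_width: 0.023
```

```bash
python3 n.py;python3 plan.py .6433 -.1377 .085 307.3 35
```

```text
t 20.35 pos [ 0.6447 -0.1377  0.0861] yaw -52.6069168375348 q mod pi 0.7392676598084063 tilt [0.165  0.1045] F [-0.4102  0.2687 -0.4819] T [ 0.0346 -0.1296 -0.0161] w 0.022978420507451393 q7 0.33406995604084144
world d [-0.0014  0.     -0.0011] rot [-0.1047  0.0932  0.1649] n 1 F [-0.4102  0.2687 -0.4819] q7 0.33406995604084144
-0.0009 0.0011 -0.0011 -0.1 0.09 0.16
```

Request:
servo_tool --increments "-0.0005 0.001 -0.0006 -0.1 0 0.1;0 0 0 0 0 0;0 0 0 0 0 0;0 0 0 0 0 0" --claw 1 --force 30

```text
time_s: 20.85
position: [0.6442, -0.1374, 0.0849]
tcp_rot: [[0.607, 0.001, 0.794], [-0.794, -0.0, 0.607], [0.001, -1.0, 0.001]]
wrist_force: [0.1, 0.9, 0.1]
grip_width: 0.0092
```

```bash
python3 n.py
```

```text
t 20.85 pos [ 0.6442 -0.1374  0.0849] yaw -52.59573161768983 q mod pi 0.7390724408945522 tilt [0.0537 0.0412] F [0.0615 0.8558 0.1307] T [ 0.0357 -0.2104 -0.0032] w 0.009235014554765027 q7 0.3340240184281588
```

Request:
servo_tool --increments "0 0.0002 0 0 9 0;0 0.0002 0 0 9 0;0 0.0002 0 0 9 0;0 0.0002 0 0 9 0;0 0.0002 0 0 9 0;0 0 0 0 0 0"

```text
time_s: 21.6
position: [0.6451, -0.1372, 0.0839]
tcp_rot: [[-0.155, 0.003, 0.988], [-0.988, 0.0, -0.155], [-0.001, -1.0, 0.003]]
wrist_force: [0.1, -0.2, -1.2]
grip_width: 0.0091
```

```bash
python3 n.py
```

```text
t 21.6 pos [ 0.6451 -0.1372  0.0839] yaw -98.9047649919076 q mod pi 1.5473175466905915 tilt [-0.0402  0.1634] F [ 0.098  -0.2084 -1.2394] T [-0.0986 -0.1977  0.0212] w 0.009140285970708668 q7 -0.3605819415369698
```

Request:
servo_tool --increments "0 0.0002 0 0 9 0;0 0.0002 0 0 9 0;0 0.0002 0 0 9 0;0 0.0002 0 0 9 0;0 0.0002 0 0 9 0;0 0.0002 0 0 9 0;0 0.0002 0 0 9 0;0 0.0002 0 0 9 0;0 0.0002 0 0 9 0;0 0 0 0 0 0"

```text
time_s: 22.85
position: [0.6459, -0.1382, 0.0821]
tcp_rot: [[-1.0, 0.004, 0.0], [-0.0, -0.0, -1.0], [-0.004, -1.0, 0.0]]
wrist_force: [0.6, -0.2, 0.5]
grip_width: 0.009
```

```bash
python3 n.py
```

```text
t 22.85 pos [ 0.6459 -0.1382  0.0821] yaw -179.99496161313732 q mod pi 2.9626084688206316 tilt [-0.2242  0.0244] F [ 0.5654 -0.2437  0.4683] T [-0.1293 -0.1075  0.0191] w 0.00904868916856878 q7 -1.555426081807136
```

Request:
servo_tool --increments "0.0005 0.0002 0 0 9 0.1;0.0005 0.0002 0 0 9 0.1;0.0005 0.0002 0 0 9 0;0 0 0 0 0 0"

```text
time_s: 23.35
position: [0.6458, -0.1387, 0.0815]
tcp_rot: [[-0.897, 0.01, -0.442], [0.442, -0.002, -0.897], [-0.009, -1.0, -0.003]]
wrist_force: [1.2, 0.0, -0.1]
grip_width: 0.0091
```

```bash
python3 n.py
```

```text
t 23.35 pos [ 0.6458 -0.1387  0.0815] yaw 153.74858596460774 q mod pi 0.27927735989242736 tilt [-0.5401 -0.1653] F [ 1.216   0.0087 -0.1137] T [-0.1571 -0.0614 -0.0467] w 0.009145364559908338 q7 -1.9376759121686007
```

Request:
servo_tool --increments "0 0 0 0 0 0;0 -0.002 0 0 0 0;0 -0.02 0 0 0 0;0 -0.02 0 0 0 0;0 0 0 0 0 0" --claw 0.7

```text
time_s: 23.98
position: [0.6441, -0.1376, 0.1239]
tcp_rot: [[-0.905, 0.006, -0.426], [0.426, 0.0, -0.905], [-0.006, -1.0, -0.003]]
wrist_force: [0.3, -0.5, 0.3]
grip_width: 0.0274
```

```bash
python3 n.py; python3 nut.py w8.png
```

```text
t 23.975 pos [ 0.6441 -0.1376  0.1239] yaw 154.78338080982138 q mod pi 0.26121678276078425 tilt [-0.3249 -0.1835] F [ 0.2741 -0.459   0.2866] T [ 0.0543  0.0031 -0.0337] w 0.027387966750963562 q7 -1.9182170518959116
nut top z 0.09170060871480294 rect (643.0764770507812, -137.9229278564453) 9.713534355163574 43.86833572387695 63.26118469238281 mean [ 0.6444 -0.1385] svd ang 153.10993467727758 q mod pi 0.29042392762843905
handle top ((587.6437377929688, -127.99703979492188), (13.337922096252441, 22.531187057495117), 79.8646240234375) 0.09649303617031428 rel nut in box [-56.3143  -0.0964]
plate (648.004150390625, -138.57936096191406) (124.4890365600586, 170.5391845703125) 80.04011535644531 0.06478627737092836
```

Request:
servo_tool --increments "0 0 0 0 -10.5 0;0 0 0 0 -10.5 0;0 0 0 0 -10.5 0;0 0 0 0 -10.5 0;0 0 0 0 -10.5 0;0 0 0 0 -10.5 0;0 0 0 0 -10.5 0;0 0 0 0 -10.5 0;0 0 0 0 -10.5 0;0 0 0 0 -10.5 0"

```text
time_s: 25.28
position: [0.6366, -0.1354, 0.1105]
tcp_rot: [[-0.133, -0.011, 0.991], [-0.991, 0.005, -0.133], [-0.004, -1.0, -0.012]]
wrist_force: [0.1, -0.2, -0.5]
grip_width: 0.0277
```

```bash
python3 plan.py .6438 -.138 .12 333.3
```

```text
world d [ 0.0072 -0.0026  0.0095] rot [  0.453  -70.9193  -0.5969] n 8 F [ 0.1297 -0.2278 -0.5158] q7 -0.31037205985753197
0.0002 -0.0012 0.0009 0.06 -8.86 -0.07;0.0003 -0.0012 0.0009 0.06 -8.86 -0.07;0.0005 -0.0012 0.0008 0.06 -8.86 -0.07;0.0006 -0.0012 0.0007 0.06 -8.86 -0.07;0.0007 -0.0012 0.0006 0.06 -8.86 -0.07;0.0008 -0.0012 0.0005 0.06 -8.86 -0.07;0.0009 -0.0012 0.0004 0.06 -8.86 -0.07;0.0009 -0.0012 0.0003 0.06 -8.86 -0.07
```

Request:
servo_tool --increments "0.0005 -0.0025 0.0015 0 -9.5 0;0.0005 -0.0025 0.0015 0 -9.5 0;0.001 -0.0025 0.0015 0 -9.5 0;0.001 -0.002 0.001 0 -9.5 0;0.001 -0.002 0.001 0 -9.5 0;0.001 -0.002 0.001 0 -9.5 0;0.001 -0.002 0.001 0 -9.5 0;0.001 -0.002 0 0 -8 0;0 0 0 0 0 0"

```text
time_s: 26.4
position: [0.6423, -0.1373, 0.1171]
tcp_rot: [[0.94, -0.024, 0.341], [-0.341, 0.012, 0.94], [-0.027, -1.0, 0.003]]
wrist_force: [-0.9, -0.2, -0.8]
grip_width: 0.0275
```

```bash
python3 plan.py .6438 -.138 .1 333.3
```

```text
world d [ 0.0015 -0.0007 -0.0171] rot [-0.0852  6.7601 -1.5644] n 1 F [-0.9162 -0.1616 -0.7806] q7 0.8818951679031225
0.0021 0.017 -0.0002 -0.09 6.76 -1.56
```

Request:
servo_tool --increments "0.001 0.008 0 -0.1 3.4 -0.8;0.001 0.008 0 0 3.4 -0.8;0 0 0 0 0 0"

```text
time_s: 26.78
position: [0.6427, -0.1375, 0.0985]
tcp_rot: [[0.888, -0.001, 0.46], [-0.46, 0.001, 0.888], [-0.002, -1.0, 0.0]]
wrist_force: [0.2, 0.4, 0.9]
grip_width: 0.0273
```

```bash
python3 plan.py .644 -.138 .0815 333.3 10
```

```text
world d [ 0.0013 -0.0005 -0.017 ] rot [-0.0066 -0.6829 -0.096 ] n 2 F [0.169  0.4028 0.8935] q7 0.7405489009659343
0.0007 0.0085 0.0001 -0 -0.34 -0.05;0.0007 0.0085 0.0001 -0 -0.34 -0.05
```

Request:
servo_tool --increments "0.0007 0.009 0 0 -0.4 -0.1;0.0007 0.007 0 0 -0.4 0;0 0 0 0 0 0"

```text
time_s: 27.15
position: [0.6439, -0.1381, 0.0811]
tcp_rot: [[0.895, -0.001, 0.446], [-0.446, 0.0, 0.895], [-0.001, -1.0, 0.0]]
wrist_force: [0.5, -0.5, 0.0]
grip_width: 0.0277
```

```bash
python3 plan.py .644 -.138 .0815 333.3 10
```

```text
world d [0.0001 0.0001 0.0004] rot [-0.0051  0.1865 -0.0393] n 1 F [ 0.4912 -0.5062  0.0274] q7 0.7418105556419392
0 -0.0004 0.0001 -0.01 0.19 -0.04
```

Request:
servo_tool --increments "0 -0.0005 0 0 0 0;0 0 0 0 0 0;0 0 0 0 0 0;0 0 0 0 0 0" --claw 1 --force 30

```text
time_s: 27.65
position: [0.6443, -0.1379, 0.082]
tcp_rot: [[0.895, 0.0, 0.446], [-0.446, 0.001, 0.895], [-0.0, -1.0, 0.001]]
wrist_force: [0.5, 0.8, -1.8]
grip_width: 0.0093
```

```bash
python3 n.py
```

```text
t 27.65 pos [ 0.6443 -0.1379  0.082 ] yaw -26.503989281215723 q mod pi 0.2836856295410809 tilt [-0.0191  0.0451] F [ 0.5062  0.816  -1.839 ] T [ 0.072  -0.2444 -0.0256] w 0.009309977976330371 q7 0.7425403743238342
```

Request:
servo_tool --increments "0 0.0002 0 0 9 0;0 0.0002 0 0 9 0;0 0.0002 0 0 9 0;0 0.0002 0 0 9 0;0 0.0002 0 0 9 0;0 0.0002 0 0 9 0;0 0.0002 0 0 9 0;0 0.0002 0 0 9 0;0 0.0002 0 0 6 0;0 0 0 0 0 0"

```text
time_s: 28.9
position: [0.6451, -0.1376, 0.0802]
tcp_rot: [[-0.292, 0.002, 0.957], [-0.957, 0.001, -0.292], [-0.002, -1.0, 0.002]]
wrist_force: [-0.1, -0.3, -1.6]
grip_width: 0.0096
```

```bash
python3 n.py
```

```text
t 28.9 pos [ 0.6451 -0.1376  0.0802] yaw -106.94985689682385 q mod pi 1.6877308890569227 tilt [-0.1109  0.0962] F [-0.1125 -0.3139 -1.5769] T [-0.1207 -0.2108 -0.0425] w 0.009554078864015561 q7 -0.4654071937892289
```

Request:
servo_tool --increments "0 0.0001 0 0 6 0;0 0.0001 0 0 5 0;0 0 0 0 0 0"

```text
time_s: 29.28
position: [0.6452, -0.1377, 0.0799]
tcp_rot: [[-0.465, 0.002, 0.885], [-0.885, 0.001, -0.465], [-0.002, -1.0, 0.002]]
wrist_force: [0.2, -0.5, -2.8]
grip_width: 0.0091
```

```bash
python3 n.py
```

```text
t 29.275 pos [ 0.6452 -0.1377  0.0799] yaw -117.73699570189234 q mod pi 1.8760019780750148 tilt [-0.1327  0.0872] F [ 0.1584 -0.4686 -2.7671] T [-0.0631 -0.2085 -0.0182] w 0.009099857081014946 q7 -0.6250660070389159
```

Request:
servo_tool --increments "0 0.0001 0 0 6 0;0 0.0001 0 0 4 0;0 0 0 0 0 0"

```text
time_s: 29.65
position: [0.6453, -0.1377, 0.0799]
tcp_rot: [[-0.606, 0.003, 0.795], [-0.795, 0.001, -0.606], [-0.003, -1.0, 0.001]]
wrist_force: [-0.2, 0.3, -2.3]
grip_width: 0.0092
```

```bash
python3 n.py
```

```text
t 29.65 pos [ 0.6453 -0.1377  0.0799] yaw -127.32081796753819 q mod pi 2.0432712315364774 tilt [-0.1541  0.0721] F [-0.1832  0.2704 -2.2698] T [-0.1534 -0.1737  0.006 ] w 0.00915639659135657 q7 -0.7663162191003127
```

Request:
servo_tool --increments "0 0 0 0 0 0;0 0 0 0 0 0;0 -0.003 0 0 0 0;0 -0.02 0 0 0 0;0 -0.03 0 0 0 0;0 -0.04 0 0 0 0;0 -0.04 0 0 0 0;0 0 0 0 0 0" --claw 0.77

```text
time_s: 30.65
position: [0.6458, -0.1371, 0.224]
tcp_rot: [[-0.6, 0.007, 0.8], [-0.8, 0.002, -0.6], [-0.006, -1.0, 0.004]]
wrist_force: [0.2, 0.2, 0.2]
grip_width: 0.0211
```

```bash
python3 n.py; python3 nut.py w9.png; python3 plan.py .57 -.125 .2 169.75
```

```text
t 30.65 pos [ 0.6458 -0.1371  0.224 ] yaw -126.83751799513655 q mod pi 2.034836055743271 tilt [-0.3382  0.2524] F [0.2057 0.2466 0.1722] T [-0.0278 -0.0053 -0.0037] w 0.021101903117138537 q7 -0.6995847293779437
nut top z 0.08970166659462157 rect (642.7747192382812, -137.48281860351562) 42.1803092956543 9.327863693237305 53.057411193847656 mean [ 0.643  -0.1374] svd ang -127.43145630476204 q mod pi 2.0452022347999654
handle top ((586.46484375, -127.03338623046875), (13.820927619934082, 23.506040573120117), 81.52598571777344) 0.09608830052525676 rel nut in box [-57.2706   0.2627]
plate (648.0172729492188, -137.80934143066406) (122.6861572265625, 170.7451171875) 79.88957214355469 0.06473417315527746
world d [-0.0749  0.0122 -0.0222] rot [ 0.0297 63.4129 -0.2995] n 7 F [-0.0166 -0.3579 -0.2728] q7 -0.6998297644747986
0.005 0.0031 -0.0096 0 9.06 -0.04;0.0065 0.0031 -0.0087 0 9.06 -0.04;0.0078 0.0031 -0.0076 0 9.06 -0.04;0.0089 0.0031 -0.0063 0 9.06 -0.04;0.0097 0.0031 -0.0048 0 9.06 -0.04;0.0104 0.0031 -0.0032 0 9.06 -0.04;0.0107 0.0032 -0.0015 0 9.06 -0.04
```

```bash
python3 - <<'E'
from h import *
s=snap('side','side9.png');find=find_in('side','roller')
for d in find: print(round(d['score'],2),w(s,d['location']))
a=cv2.imread('pics/w9.png');b=cv2.resize(cv2.imread('pics/side9.png')[140:220,190:290],(280,224),interpolation=3)
o=np.zeros((384,800,3),np.uint8);o[:,:512]=a;o[:224,520:800]=b;cv2.imwrite('pics/m9.png',o)
d=snap('wrist');P,im=cloud(d),d['image'].astype(int)
m=(im[...,0]>140)&(im[...,1]>120)&(im[...,2]<80)&(np.hypot(P[...,0]-.735,P[...,1]+.118)<.03)
print('yellow',m.sum(),np.nanmean(P[m],0) if m.any() else '')
from bx import *
if m.any(): print((np.nanmean(P[m],0)[:2]-B)@np.c_[bx,by])
E
```

```text
0.42 [0.4301 0.1973 0.094 ]
yellow 89 [ 0.7434 -0.1189  0.0673]
[0.0956 0.0365]
```

View pics/m9.png

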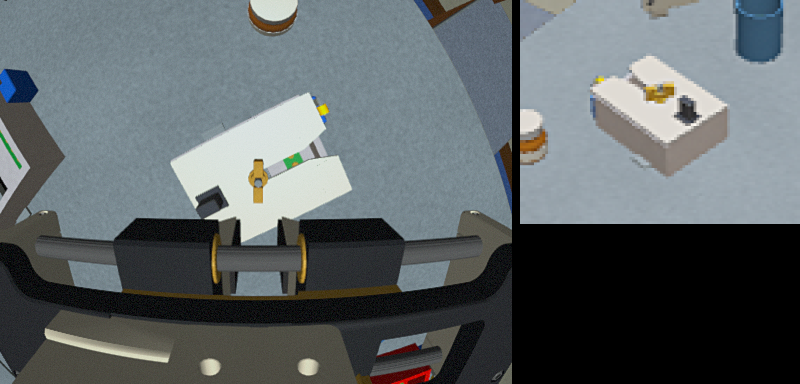

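The cover sits square on the box. The yellow roller shows beyond the cover's edge at wrist pixel (322, 110), at the box's x of about 95.6 mm (87 at rest), so it is tilted about 0.3 rad. The wing nut is down on the plate and the gripper is clear.

```bash
python3 -c "
from workcell import *
print(sign_off())"
```

```text
the job is handed in; nothing more can be done
None
```

The white mirror-light box is closed, and I handed the job in at about 31 s of the 70 s allowed. I laid the cover level on the rim at the end away from the switch. I then slid it under the loose wing nut until the slot end met the stud, which showed as a firm stop at about 25 N. I turned the nut clockwise in two strokes, let go and backed clear.

**Last checks:**
- **Cover:** it is square to the box within about 0.2°. Its handle measures 57.3 mm behind the nut, where 58 mm is expected at home, which is within measuring error.
- **Roller:** it is at about x +95.6 mm in the box's frame, against +87 at rest. That is a tilt of about 0.3 rad, so the switch is tripped.
- **Wing nut:** it is at about 5.19 rad, so it presses on the cover at roughly 9 N. The flange is about 65 mm above the box's underside, level with the plate's top.
- **Cartons, jar, brush and mug:** I never touched them. I did not measure their positions again at the end.

**What went wrong on the way:** my first grip on the nut closed on its 14 mm hub instead of the wings. I reopened, raised the gripper 7 mm and gripped the wings before turning. The network did not find the target's roller in the last side picture, so the roller figure comes from yellow pixels and depth in the wrist picture.

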